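# Seat the burr carrier on the grinder spindle

## Robot

A 6-joint arm with a two-finger parallel gripper is mounted at the origin on a cart in front of the work surface, level with it; the furniture and walls round the work are solid. World frame = base frame: x ahead of the robot, y to its left, z up, the work surface at z = 0. Lengths are in mm, angles in rad, forces in N, time in s.
With the tool pointing down it reaches from about 275 to 1000 mm from the base axis. Payload 8.4 kg.
Tool frame: the origin (TCP) lies on the centre line of the jaws, within the pads' length; the fingertips stand r.tip_reach ahead of it and the grasp point (between the pads) lies 11 mm behind it (r.tip_reach is the distance from the TCP to the fingertips, in mm); z points along the fingers, y is the line along which they close (so a half turn about z gives the same grasp; the last joint's range is limited). The gripper opens to 85 mm and grips with 20 to 120 N. Pads are 22 mm wide; open, the fingers measure 114 mm over their backs; the gripper's body (76 mm by 85 mm) begins 54 mm behind the grasp point. The pads swing forward as they close: fully open they stand 13 mm farther back than shut.
Start: joints at [-1.183, 0.353, 1.633, -0, 1.155, -0.002], TCP at [237.501, -578.119, 239.281] pointing down, gripper open.
Joint ranges: [-2.63, 2.63], [-0.92, 2.1], [0.06, 2.66], [-1.3, 4.44], [0, 2.69], [-3.02, 3.02]. Speed limits (rad/s): [2.22, 2.22, 2.79, 3.14, 3.14, 3.14].

## Interface

Orientations are given as [roll, pitch, yaw] about the fixed x, y, z axes, in that order (R = Rz(yaw) Ry(pitch) Rx(roll)).
In Python, from rig import r gives the robot as it stands.
- The arm moves only by the tool carry_out, never from a script. Its argument "targets" is a list of rows, each an object with "dp": the shift along the tool's x, y, z in mm, a list of three; "yaw": the turn about the tool's z in degrees. A call has 1 to 12 rows; each row is the pose to reach, as a shift and turn from the pose commanded when the call began, along the tool's axes at that moment; what a row does not reach only later rows make up. A row lasts 1/8 s, in which the tool goes at most 62.5 mm and 10.7 degrees, less where a joint would pass 70% of its speed; a pose out of reach is approached as far as the arm can. A call with a gripper value outside its range is refused whole. "fingers" is the opening, from -1 (shut) to 1 (fully open), so that 0 is half open, set as the call begins (left out, the last holds). The fingers move at their own pace and stop on an object; "grip_force" is the grip in N (left out, the last holds). Time passes only in rows, so rows that repeat a pose let the fingers close. It gives the time, the measured TCP pose, the force, the opening and the grip force at its end, in the units of the state.
- r.sense(): the state, without advancing time (a new reading comes with each control period).
- r.grab_frame(name): name is "side" or "top" or "wrist"; returns the picture (420x560x3 uint8, red, green, blue); there is no depth.
- r.get_calibration(name): a dict with "fx", "fy", "cx", "cy" (pixels), "dist_coeffs" ([k1, k2, p1, p2, k3] as OpenCV has them; the pictures are not rectified), "rvec" (rotation vector, rad) and "tvec" (3), from world to camera coordinates, as OpenCV has them. Camera axes: x right, y down, z forward; pixel columns grow to the right and rows downward; lengths in mm; the calibration is good to about 2 mm. A picture is of the moment at which its call begins: read the wrist's pose just before it. get_calibration takes no time and is no camera call; for the wrist camera it gives the pose at the moment of the call.
- r.sign_off(): hands the job in; it is judged then, once.
The state is a dict: "clock": time; "qpos": joint angles; "qvel": joint speeds; "joint_efforts": joint torques, N m; "eef_pos": TCP position; "tcp_rot": TCP orientation; "contact_force": force on the tool from outside, world axes, zero at the start; "wrist_torque": the same for the moment, N m; "opening": opening from 0.0 (shut) to 1.0 (fully open); "grasp_force": force on a finger pad.
Only numpy, scipy, OpenCV 4.12 (cv2) and the standard library are available. Lean on these libraries where they do the work, as an engineer would, in place of code of your own. Each camera call takes 0.05 s, during which the arm holds its last target. There are 200 camera calls.

## Task

The grinder has been cleaned: put the brass burr carrier, marked side up, over the pilot of the upright grinder spindle and, pressing it down only lightly, turn it until its two tabs drop into the spindle's keyway. Press it gently fully home on its shoulder and let go; never force it (no more than 40 N in all between carrier and spindle), and leave the cups, the tamper and the brush where they are.

Things in the scene. Friction and masses are not known exactly. Their poses are not given: they have to be found in the camera images.
- burr_carrier: Loose brass ring hub, 0.2 kg, 44 mm outside diameter, 26 mm high, standing marked side up. Origin: centre of underside, z up. Upper 16 mm: bore 22 mm; lower 10 mm: bore 35 mm, into which two tabs project at its +x and -x (a half turn is the same), 8 mm wide, 10 mm high, flush with the underside, tips 11.5 mm off the axis. Black bars on top lie above the tabs. Grip it round the outside, any yaw.
- grinder_base: Fixed round black grinder housing, 116 mm diameter, 45 mm high plus a 5 mm aluminium boss; origin at the centre of its underside, z up. A chute and a red bar mark its front, -x. On its axis stands the steel spindle. The spindle's keyway points anywhere within 1.1 rad either way of the housing's x axis; its angle is not reported (look or feel for it).
- seat (a point): Centre of the spindle's flat shoulder (31 mm diameter), 85 mm above the worktop. A keyway 12 mm wide, 12 mm deep crosses the whole shoulder, open at both sides. Off the keyway the carrier's underside stops on the shoulder; with its tabs in the keyway it goes 10 mm lower, until its inner step meets the shoulder. Axes as the housing's.
- pilot_tip (a point): Top of the spindle's cone-tipped pilot, 20 mm diameter below its 8 mm long cone, 26 mm above the shoulder. The spindle does not turn, but pilot and shoulder are sprung downwards together: they yield from about 5 N, 0.7 N more per mm, to a hard stop 12 mm down (13 N), and spring back up when the tabs fall in.
- dosing_cup: Bystander: steel cup, 54 mm wide, 69 mm high; origin at the centre of its underside.
- tasting_cup: Bystander: cream stoneware cup, 68 mm wide, 62 mm high; origin at the centre of its underside.
- tamper: Bystander: steel tamper with wooden grip, 58 mm wide, 86 mm high; origin at the centre of its underside.
- grounds_brush: Bystander: small flat wooden brush lying on the worktop, 176 x 39 x 14 mm, its length along its x; origin at the middle of its underside.
Mind the look-alikes: they are no part of the job. What is meant by the burr_carrier is not red, and is the larger of those in its own colour.

How it is judged (in metres and radians):
At the end, for the whole second after the job is handed in: The carrier sits released and at rest on the spindle, marked side up and upright within 0.08 rad, centred within 4 mm, its tabs in the keyway: its underside 8 to 12.5 mm below the shoulder (10 mm is fully home) (z of burr_carrier in the frame of seat between -0.0125 and -0.008 m and horizontal distance between burr_carrier and seat below 0.004 m and angle between burr_carrier's own z axis and vertical below 0.08 rad and z of grinder_base in the frame of burr_carrier below 0 m and linear speed of burr_carrier below 0.02 m/s); the robot touches nothing.
It fails at once if the carrier is pushed or twisted against the grinder with more than 40 N (contact forces added up) (contact force between burr_carrier and grinder_base above 40 N).
It fails at once if the dosing cup is moved more than 30 mm or tipped (distance of dosing_cup from where it was at the start of the episode above 0.03 m or angle between dosing_cup's own z axis and vertical above 0.5 rad).
It fails at once if the tasting cup is moved more than 30 mm or tipped (distance of tasting_cup from where it was at the start of the episode above 0.03 m or angle between tasting_cup's own z axis and vertical above 0.5 rad).
It fails at once if the tamper is moved more than 30 mm or tipped (distance of tamper from where it was at the start of the episode above 0.03 m or angle between tamper's own z axis and vertical above 0.5 rad).
It fails at once if the brush is moved more than 30 mm or tipped (distance of grounds_brush from where it was at the start of the episode above 0.03 m or angle between grounds_brush's own z axis and vertical above 0.5 rad).
It also fails if it takes over 72 s, if anything falls off the work surface, if the arm or the gripper's body presses on something with over 40 N, if the wrist force passes 120 N, or if a joint passes its speed limit or range.

## Working session

There is one attempt and no reset: what is moved stays moved. The work goes in short steps, Python scripts to look and compute and a tool call to move; the robot and the scene stay as the last step left them, time stands still between calls to the robot, and variables do not carry over. Pictures are saved under pics/ and viewed, at most 10 in all, crops included, and the job is handed in when it is done.

Besides the shell and the picture viewer there is one more tool, called after ">>>" as name(argument=value, ...), one argument or row to a line, values as JSON. carry_out: Moves the arm, as the interface text tells. Its arguments: {"type":"object","properties":{"targets":{"type":"array","items":{"type":"object","properties":{"dp":{"type":"array","items":{"type":"number"}},"yaw":{"type":"number"}}}},"fingers":{"type":"number"},"grip_force":{"type":"number"}},"required":["targets"]}

```bash
mkdir -p pics; ls
cat > h.py <<'E'
import cv2,numpy as np
from rig import r
def cal(n):
    c=r.get_calibration(n);K=np.array([[c['fx'],0,c['cx']],[0,c['fy'],c['cy']],[0,0,1.]])
    R=cv2.Rodrigues(np.array(c['rvec'],float))[0];return K,np.array(c['dist_coeffs'],float),R,np.array(c['tvec'],float).ravel()
def atz(c,uv,z):
    K,d,R,t=c;p=cv2.undistortPoints(np.array(uv,float).reshape(-1,1,2),K,d).reshape(-1,2)
    o=-R.T@t;v=np.c_[p,np.ones(len(p))]@R
    return o+v*((z-o[2])/v[:,2])[:,None]
def proj(c,X):
    K,d,R,t=c;return cv2.projectPoints(np.array(X,float).reshape(-1,1,3),R,t,K,d)[0].reshape(-1,2)
def snap(n,f,crop=None,s=1):
    im=r.grab_frame(n)
    np.save('pics/'+f+'.npy',im)
    if crop: im=im[crop[1]:crop[3],crop[0]:crop[2]]
    im=cv2.resize(im,None,fx=s,fy=s,interpolation=cv2.INTER_CUBIC)
    cv2.imwrite('pics/'+f+'.png',im[:,:,::-1])
E
python3 - <<'E'
from h import *
for n in('side','top','wrist'): snap(n,n+'0')
a=cv2.imread('pics/top0.png');cv2.imwrite('pics/top0b.png',cv2.resize(a,(800,600)))
b=np.hstack([cv2.imread('pics/side0.png'),cv2.imread('pics/wrist0.png')]);cv2.imwrite('pics/sw.png',cv2.resize(b,(800,300)))
print(r.sense(),r.tip_reach)
for n in('side','top','wrist'):
  c=cal(n);print(n,-c[2].T@c[3],c[2][2],c[0][0,0])
E
```

```text
pics
{'clock': 0.15, 'qpos': array([-1.18337218e+00,  3.53510759e-01,  1.63396977e+00,  9.91934254e-06,
        1.15520161e+00, -2.39255095e-03]), 'qvel': array([ 0.00167032, -0.00062324, -0.00150323,  0.00018732, -0.00020505,
       -0.00039528]), 'joint_efforts': array([-1.94899139e-04, -6.05633211e+01, -3.42338848e+01,  5.14007290e-07,
        6.17788828e-03,  1.74185641e-05]), 'eef_pos': array([ 237.38240846, -577.77426405,  238.71781516]), 'tcp_rot': array([-3.14050319e+00, -1.16772200e-05,  3.89812677e-01]), 'contact_force': array([ 0.7394529 , -0.03222248, -0.45195245]), 'wrist_torque': array([-0.01796112,  0.01050214,  0.00947811]), 'grasp_force': 0.0, 'opening': 0.9983773455956237} 8.0
side [ 408.91800601 -944.51340794  425.8978866 ] [ 0.09102892  0.93033849 -0.35522392] 388.70398165876634
top [ 423.07755529  -97.02776977 1314.0610776 ] [ 0.07807168  0.0018475  -0.99694604] 517.1021920583144
wrist [ 305.93598568 -551.18806369  372.79298152] [-0.26739222 -0.10937787 -0.95735985] 366.4522782797391
```

View pics/top0b.png

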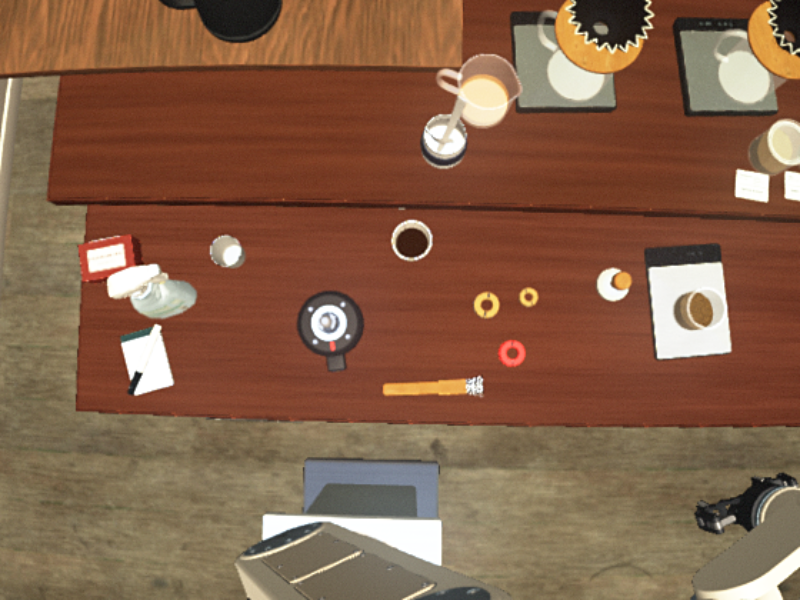

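View pics/sw.png

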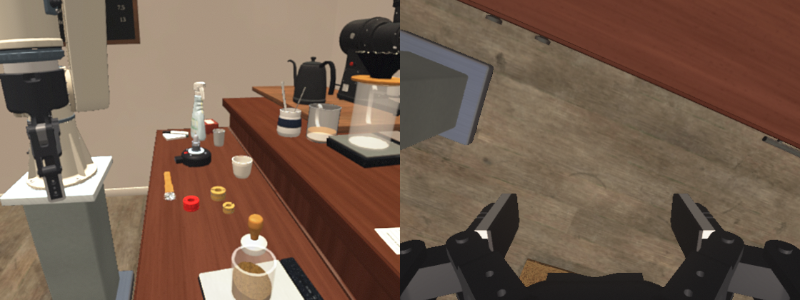

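Ring candidates in the 800 px top view are brass (486,305), a smaller brass one (528,297) and red (512,353). The larger brass one at (486,305) fits the description. Next I'll confirm it in an enlarged crop and measure.

Run:
```python
from h import *
im=np.load('pics/top0.npy');c=cal('top')
A=im[190:262,315:395];B=im[195:267,190:270]
cv2.imwrite('pics/crop.png',cv2.resize(np.hstack([A,B])[:,:,::-1],(800,360),interpolation=cv2.INTER_CUBIC))
hsv=cv2.cvtColor(im,cv2.COLOR_RGB2HSV)
m=((hsv[...,0]>14)&(hsv[...,0]<32)&(hsv[...,1]>110)&(hsv[...,2]>110)).astype(np.uint8)
m[:190]=0;m[262:]=0;m[:,:315]=0;m[:,395:]=0
m=cv2.morphologyEx(m,cv2.MORPH_CLOSE,np.ones((3,3)))
n,l,s,ce=cv2.connectedComponentsWithStats(m)
for i in range(1,n):
  if s[i,4]>30:
    (x,y),R=cv2.minEnclosingCircle(np.argwhere(l==i)[:,::-1].astype(np.float32));print(s[i],x,y,R,atz(c,[[x,y],[x+R,y]],26))
# housing
m=(im.max(2)<60).astype(np.uint8);m[:195]=0;m[252:]=0;m[:,:200]=0;m[:,262:]=0
n,l,s,ce=cv2.connectedComponentsWithStats(m);i=1+s[1:,4].argmax();print(s[i],ce[i])
for uv,z in(([231,226],45),([288+0,168],62),([429,199],40),([303,271],14)):print(uv,atz(c,[uv],z))
```

```text
[363 201  14  14 130] 369.5 207.5 6.670932292938232 [[ 547.28572953 -302.44640871   26.        ]
 [ 547.67427102 -319.38772035   26.        ]]
[332 204  18  19 210] 340.0384521484375 213.11538696289062 9.115561485290527 [[ 531.47335251 -228.24334515   26.        ]
 [ 531.9823238  -251.17705041   26.        ]]
[209 204  45  45 256] [231.69921875 224.87890625]
[231, 226] [[492.11768999  41.70778206  45.        ]]
[288, 168] [[636.51678385 -95.51629537  62.        ]]
[429, 199] [[ 570.91124268 -451.52184856   40.        ]]
[303, 271] [[ 384.88489273 -138.74285478   14.        ]]
```

View pics/crop.png

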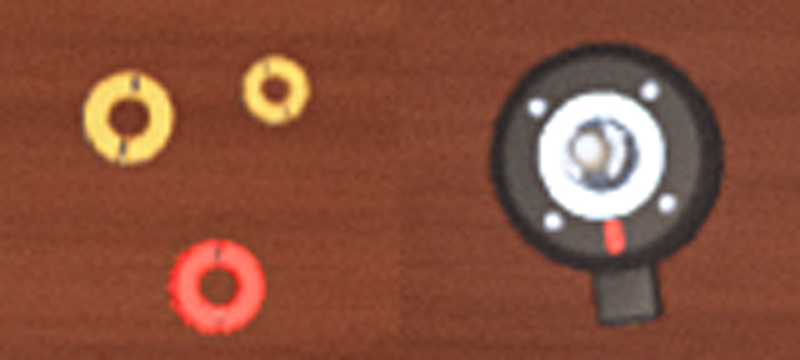

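The crop shows two brass rings, the larger at (128,118) with r≈23 mm, which matches 44 mm OD, and its bars nearly along world x. The grinder is at right, with a red bar and chute. The carrier is near (531,-228) and the grinder near (492,42). Moving over the carrier.

>>> carry_out(
  targets=[
    {"dp":[20,-10,2],"yaw":-2},
    {"dp":[65,-34,6],"yaw":-7},
    {"dp":[115,-60,11],"yaw":-13},
    {"dp":[165,-86,16],"yaw":-18},
    {"dp":[215,-112,21],"yaw":-24},
    {"dp":[265,-139,26],"yaw":-29},
    {"dp":[315,-165,30],"yaw":-35},
    {"dp":[360,-188,35],"yaw":-40},
    {"dp":[390,-204,38],"yaw":-43},
    {"dp":[405,-212,39],"yaw":-44},
    {"dp":[405,-212,39],"yaw":-44},
  ],
  fingers=0.5,
)

```text
clock: 1.52
eef_pos: [531.7, -227.2, 200.1]
tcp_rot: [-3.141, 0.0, 1.159]
contact_force: [-0.2, 0.1, 0.7]
opening: 0.751
grasp_force: 0.0
```

Run:
```python
from h import *
s=r.sense();print(s['clock'],s['eef_pos'],s['tcp_rot'],s['opening'],s['contact_force'])
c=cal('wrist');np.savez('pics/w1cal.npz',*c);snap('wrist','w1',None,1.4)
print(proj(c,[[531,-228,26]]))
im=np.load('pics/w1.npy');hsv=cv2.cvtColor(im,cv2.COLOR_RGB2HSV)
m=((hsv[...,0]>14)&(hsv[...,0]<32)&(hsv[...,1]>100)&(hsv[...,2]>90)).astype(np.uint8)
n,l,st,ce=cv2.connectedComponentsWithStats(m)
for i in range(1,n):
  if st[i,4]>200:
    p=np.argwhere(l==i)[:,::-1]; w=atz(c,p,26)[:,:2]
    print(st[i],ce[i],cv2.minEnclosingCircle(w.astype(np.float32)))
```

```text
1.525 [ 531.68748964 -227.2109133   200.14169569] [-3.14119784e+00  6.95630919e-05  1.15919438e+00] 0.7505157499077323 [-0.2137079   0.13879105  0.67907009]
[[270.9466715  185.98301301]]
[  18   63  112  155 3578] [ 73.93655674 143.1352711 ] ((394.2664489746094, -127.35671997070312), 69.30865478515625)
[ 250  162   51   50 1532] [274.75587467 186.7310705 ] ((534.011962890625, -230.07949829101562), 22.339284896850586)
[305 229  35  37 781] [322.34314981 248.19974392] ((550.9440307617188, -299.3901062011719), 17.91046905517578)
[416 401  22  19 303] [426.33333333 411.13531353] ((584.6392822265625, -521.6881103515625), 14.486776351928711)
```

View pics/w1.png

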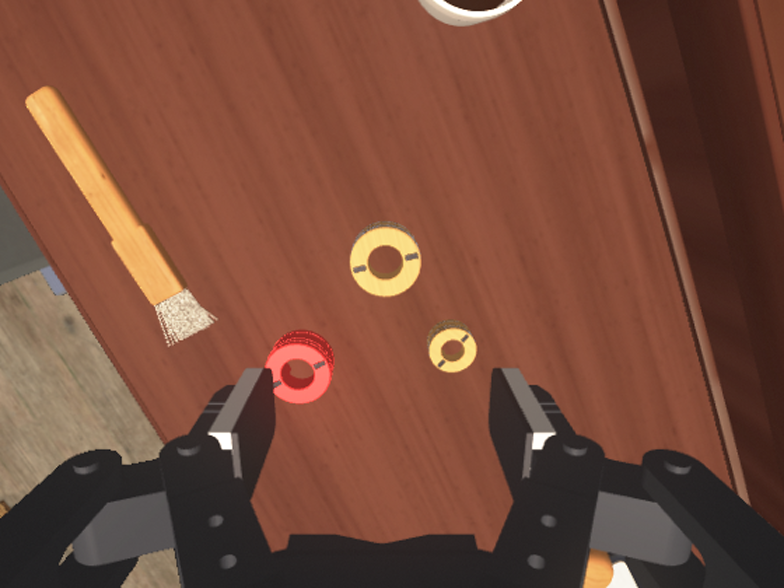

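The wrist view confirms the large brass ring at (385,262), with the small one at (452,350) and the red one at (299,372), all clear of the fingers. Next I'll check the pad tip reach from this picture, and the bar angle.

Run:
```python
from h import *
z=np.load('pics/w1cal.npz');c=[z[k] for k in z.files]
s=r.sense();p=s['eef_pos'];y=s['tcp_rot'][2]
X=np.array([np.cos(y),np.sin(y),0]);Y=np.array([np.sin(y),-np.cos(y),0])
for t in(-10,-5,0,5,10,15):
  print(t,(1.4*proj(c,[p+a*11*X+b*.75*42.5*Y+[0,0,-t] for b in(1,-1) for a in(1,-1)])).round(0).tolist())
b=atz(c,np.array([[359,269],[411,257]])/1.4,26);d=b[1]-b[0];print(b,np.arctan2(d[1],d[0]))
```

```text
-10 [[497.0, 381.0], [491.0, 452.0], [258.0, 381.0], [264.0, 452.0]]
-5 [[493.0, 373.0], [488.0, 442.0], [263.0, 373.0], [268.0, 442.0]]
0 [[489.0, 365.0], [485.0, 432.0], [266.0, 365.0], [271.0, 432.0]]
5 [[486.0, 358.0], [481.0, 423.0], [270.0, 358.0], [275.0, 423.0]]
10 [[483.0, 351.0], [479.0, 415.0], [273.0, 351.0], [278.0, 415.0]]
15 [[480.0, 344.0], [476.0, 407.0], [277.0, 344.0], [281.0, 407.0]]
[[ 517.25554037 -227.97673371   26.        ]
 [ 549.7217307  -233.85595016   26.        ]] -0.1791459659600308
```

Fingertips sit about 3 mm behind the TCP at this opening, so I'll take the carrier at TCP z≈10.

>>> carry_out(
  targets=[
    {"dp":[-1,2,25]},
    {"dp":[-1.4,2.6,70]},
    {"dp":[-1.4,2.6,115]},
    {"dp":[-1.4,2.6,150]},
    {"dp":[-1.4,2.6,172]},
    {"dp":[-1.4,2.6,184]},
    {"dp":[-1.4,2.6,189]},
    {"dp":[-1.4,2.6,190]},
    {"dp":[-1.4,2.6,190]},
  ],
)

```text
schema error: expected keys dp, yaw
```

>>> carry_out(
  targets=[
    {"dp":[0,0,0]},
    {"dp":[0,0,0]},
    {"dp":[0,0,0]},
    {"dp":[0,0,0]},
    {"dp":[0,0,0]},
    {"dp":[0,0,0]},
  ],
  fingers=-0.3,
  grip_force=30,
)

```text
schema error: expected keys dp, yaw
```

>>> carry_out(
  targets=[
    {"dp":[-1,2,25],"yaw":0},
    {"dp":[-1.4,2.6,70],"yaw":0},
    {"dp":[-1.4,2.6,115],"yaw":0},
    {"dp":[-1.4,2.6,150],"yaw":0},
    {"dp":[-1.4,2.6,172],"yaw":0},
    {"dp":[-1.4,2.6,184],"yaw":0},
    {"dp":[-1.4,2.6,189],"yaw":0},
    {"dp":[-1.4,2.6,190],"yaw":0},
    {"dp":[-1.4,2.6,190],"yaw":0},
  ],
)

```text
clock: 2.7
eef_pos: [533.9, -230.7, 11.1]
tcp_rot: [3.14, 0.0, 1.158]
contact_force: [0.3, 0.3, -0.5]
opening: 0.747
grasp_force: 0.0
```

>>> carry_out(
  targets=[
    {"dp":[0,0,0],"yaw":0},
    {"dp":[0,0,0],"yaw":0},
    {"dp":[0,0,0],"yaw":0},
    {"dp":[0,0,0],"yaw":0},
    {"dp":[0,0,0],"yaw":0},
    {"dp":[0,0,0],"yaw":0},
  ],
  fingers=-0.3,
  grip_force=30,
)

```text
clock: 3.45
eef_pos: [533.7, -230.5, 11.1]
tcp_rot: [3.141, 0.0, 1.158]
contact_force: [-1.2, 0.2, 5.0]
opening: 0.503
grasp_force: 30.1
```

>>> carry_out(
  targets=[
    {"dp":[0,0,-12],"yaw":0},
    {"dp":[0,0,-45],"yaw":0},
    {"dp":[4,-4,-90],"yaw":0},
    {"dp":[20,-18,-130],"yaw":0},
    {"dp":[48,-41,-150],"yaw":0},
    {"dp":[82,-70,-154],"yaw":0},
    {"dp":[116,-99,-154],"yaw":0},
    {"dp":[145,-124,-154],"yaw":0},
    {"dp":[165,-141,-154],"yaw":0},
    {"dp":[172,-148,-154],"yaw":0},
    {"dp":[173,-148,-154],"yaw":0},
    {"dp":[173,-148,-154],"yaw":0},
  ],
)

```text
clock: 4.95
eef_pos: [467.7, -13.2, 164.5]
tcp_rot: [3.141, -0.0, 1.157]
contact_force: [0.4, -0.2, -2.4]
opening: 0.503
grasp_force: 31.6
```

Run:
```python
from h import *
s=r.sense();print(s['clock'],s['eef_pos'],s['tcp_rot'],s['opening'],s['grasp_force'],s['contact_force'])
c=cal('wrist');np.savez('pics/w2cal.npz',*c);snap('wrist','w2',None,1.4)
print(1.4*proj(c,[[492,42,45],[492,42,85],[492,42,111]]))
```

```text
4.95 [467.74675475 -13.19945787 164.49761026] [ 3.14094236e+00 -2.11997049e-05  1.15741388e+00] 0.5033794155018346 31.60818099975586 [ 0.39149646 -0.24603207 -2.36434153]
[[379.22241442 162.75844504]
 [378.96940876 167.69127414]
 [378.74816231 172.0057377 ]]
```

View pics/w2.png

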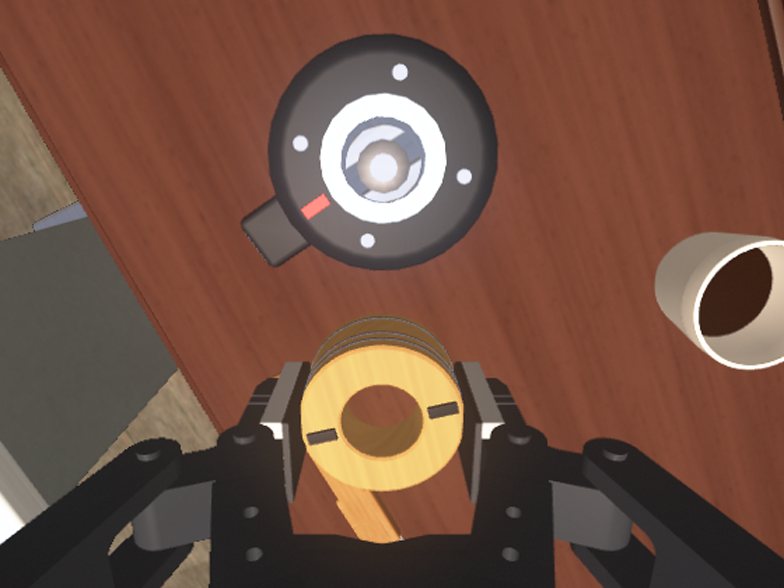

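The grinder is at (383,152), the cone tip at (384,167), and a darker keyway band runs from lower left to upper right. The carrier is held square, with bars at (322,437) and (444,410). I'll enlarge the shoulder next.

Run:
```python
from h import *
z=np.load('pics/w2cal.npz');c=[z[k] for k in z.files]
im=np.load('pics/w2.npy')
# rectified (plane z=85, world axes) centred view: 10 px/mm, right=+x, down=-y
cx,cy=492,42;g=np.arange(-25,25,.1)
XX,YY=np.meshgrid(cx+g,cy-g);P=proj(c,np.c_[XX.ravel(),YY.ravel(),np.full(XX.size,85.)]).astype(np.float32).reshape(500,500,2)
o=cv2.remap(im,P[...,0],P[...,1],cv2.INTER_CUBIC)
o=cv2.convertScaleAbs(o,alpha=1.0)
for k in(100,200,300,400): o[k,::8]=[255,0,0];o[::8,k]=[255,0,0]
cv2.imwrite('pics/rect.png',o[:,:,::-1])
# housing outline fit (top rim z=45) and boss (z=50)
gr=cv2.cvtColor(im,cv2.COLOR_RGB2GRAY)
w=atz(c,np.array([[384,167]])/1.4,111);print('tip',w)
m=(gr>225).astype(np.uint8);n,l,s,ce=cv2.connectedComponentsWithStats(m)
for i in range(1,n):
  if s[i,4]>300 and s[i,1]<160:
    p=atz(c,np.argwhere(l==i)[:,::-1],50)[:,:2].astype(np.float32);print('boss',s[i],cv2.minEnclosingCircle(p))
b=atz(c,np.array([[315,207],[383,152]])/1.4,47);d=b[1]-b[0];print('housing yaw',np.arctan2(d[1],d[0]))
b=atz(c,np.array([[322,437],[444,410]])/1.4,180);d=b[1]-b[0];print('carrier',b,b.mean(0),np.arctan2(d[1],d[0]))
```

```text
tip [[494.41988191  42.84662088 111.        ]]
boss [ 229   67   90   92 3518] ((494.1070861816406, 42.93711471557617), 29.66385269165039)
boss [247  90  40  30 377] ((491.9931640625, 49.354732513427734), 15.23896312713623)
boss [264 110  20  21 316] ((492.7303771972656, 39.32693862915039), 6.614284038543701)
housing yaw 0.25058792459038826
carrier [[452.63655597 -10.56732354 180.        ]
 [485.2035114  -16.0880268  180.        ]] [468.92003368 -13.32767517 180.        ] -0.16792219900325397
```

View pics/rect.png

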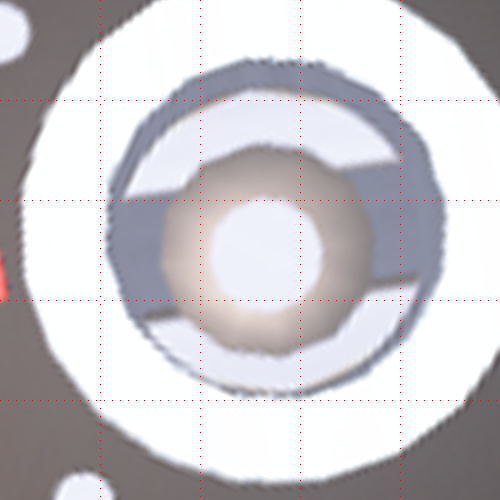

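The keyway edges rise about 33 px over 267 px, so the keyway yaw is about +0.125. The carrier is at about -0.17, so I turn the world yaw +0.30, which is -17° on the tool. Shift: about 61.7 in x and 0.8 in y.

>>> carry_out(
  targets=[
    {"dp":[6,0,0],"yaw":-2},
    {"dp":[20,0.3,0],"yaw":-6},
    {"dp":[38,0.5,5],"yaw":-11},
    {"dp":[52,0.7,15],"yaw":-15},
    {"dp":[60,0.8,26],"yaw":-17},
    {"dp":[61.7,0.8,32],"yaw":-17},
    {"dp":[61.7,0.8,34],"yaw":-17},
    {"dp":[61.7,0.8,34],"yaw":-17},
  ],
)

```text
clock: 6.0
eef_pos: [492.6, 43.3, 130.3]
tcp_rot: [-3.141, 0.0, 1.454]
contact_force: [-0.1, 0.1, -2.4]
opening: 0.504
grasp_force: 31.6
```

Run:
```python
from h import *
s=r.sense();print(s['clock'],s['eef_pos'],s['tcp_rot'],s['contact_force'],s['wrist_torque'])
c=cal('wrist');np.savez('pics/w3cal.npz',*c)
im=r.grab_frame('wrist');im2=r.grab_frame('side')
q=proj(cal('side'),[[494,43,110]])[0].astype(int);print(q)
a=cv2.resize(im[180:420,180:380],(500,600),interpolation=cv2.INTER_CUBIC)
b=cv2.resize(im2[q[1]-50:q[1]+50,q[0]-25:q[0]+25],(300,600),interpolation=cv2.INTER_CUBIC)
cv2.imwrite('pics/w3.png',np.hstack([a,b])[:,:,::-1])
```

```text
6.0 [492.58165589  43.28242279 130.25494895] [-3.14128216e+00  1.13952879e-04  1.45370396e+00] [-0.05542215  0.10438538 -2.38402703] [ 0.015364    0.00555363 -0.01700879]
[274 188]
```

View pics/w3.png

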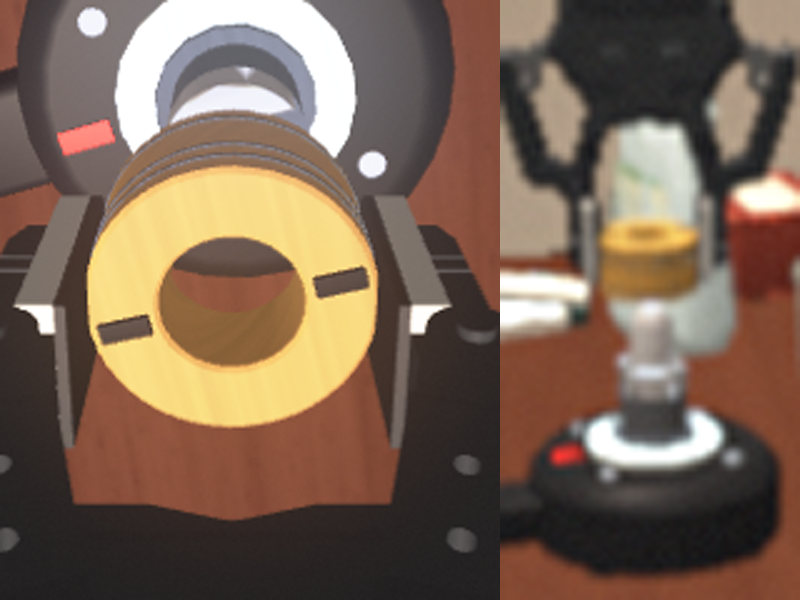

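The carrier sits over the spindle with bars aligned, and the side view puts it perhaps 1 px to the left. I'll descend in small steps, watching forces.

>>> carry_out(
  targets=[
    {"dp":[0,0.8,4],"yaw":0},
    {"dp":[0,0.8,8],"yaw":0},
    {"dp":[0,0.8,12],"yaw":0},
    {"dp":[0,0.8,15],"yaw":0},
    {"dp":[0,0.8,17],"yaw":0},
    {"dp":[0,0.8,17],"yaw":0},
  ],
)

```text
clock: 6.85
eef_pos: [493.5, 43.5, 113.1]
tcp_rot: [-3.141, 0.0, 1.454]
contact_force: [0.3, 0.0, -3.1]
opening: 0.503
grasp_force: 31.6
```

>>> carry_out(
  targets=[
    {"dp":[0,0,2],"yaw":0},
    {"dp":[0,0,4],"yaw":0},
    {"dp":[0,0,6],"yaw":0},
    {"dp":[0,0,6],"yaw":0},
  ],
)

```text
clock: 7.35
eef_pos: [493.4, 43.5, 107.1]
tcp_rot: [-3.141, 0.0, 1.454]
contact_force: [-0.9, 1.1, -2.4]
opening: 0.506
grasp_force: 31.6
```

>>> carry_out(
  targets=[
    {"dp":[0,0,1.5],"yaw":0},
    {"dp":[0,0,3],"yaw":0},
    {"dp":[0,0,4.5],"yaw":0},
    {"dp":[0,0,4.5],"yaw":0},
  ],
)

```text
clock: 7.85
eef_pos: [493.4, 43.5, 102.6]
tcp_rot: [-3.141, 0.0, 1.454]
contact_force: [-0.3, 0.0, -2.9]
opening: 0.508
grasp_force: 31.6
```

>>> carry_out(
  targets=[
    {"dp":[0,0,1.5],"yaw":0},
    {"dp":[0,0,3],"yaw":0},
    {"dp":[0,0,4.5],"yaw":0},
    {"dp":[0,0,5],"yaw":0},
    {"dp":[0,0,5],"yaw":0},
  ],
)

```text
clock: 8.48
eef_pos: [493.6, 43.5, 97.8]
tcp_rot: [-3.142, 0.0, 1.454]
contact_force: [-0.5, -0.0, -1.5]
opening: 0.505
grasp_force: 31.6
```

>>> carry_out(
  targets=[
    {"dp":[0,0,1],"yaw":0},
    {"dp":[0,0,2],"yaw":0},
    {"dp":[0,0,3],"yaw":0},
    {"dp":[0,0,3],"yaw":0},
  ],
)

```text
clock: 8.98
eef_pos: [493.5, 43.5, 94.7]
tcp_rot: [-3.141, 0.0, 1.454]
contact_force: [-0.1, -0.4, -2.7]
opening: 0.502
grasp_force: 31.6
```

The underside is at about 83.6 with no load, so the tabs are entering the keyway. Continuing down.

>>> carry_out(
  targets=[
    {"dp":[0,0,1],"yaw":0},
    {"dp":[0,0,2],"yaw":0},
    {"dp":[0,0,3],"yaw":0},
    {"dp":[0,0,4],"yaw":0},
    {"dp":[0,0,5],"yaw":0},
    {"dp":[0,0,5],"yaw":0},
  ],
)

```text
clock: 9.72
eef_pos: [493.5, 43.5, 89.7]
tcp_rot: [-3.141, 0.0, 1.454]
contact_force: [0.2, 0.4, -2.6]
opening: 0.5
grasp_force: 31.6
```

>>> carry_out(
  targets=[
    {"dp":[0,0,1],"yaw":0},
    {"dp":[0,0,2],"yaw":0},
    {"dp":[0,0,3],"yaw":0},
    {"dp":[0,0,3],"yaw":0},
  ],
)

```text
clock: 10.22
eef_pos: [493.5, 43.5, 86.7]
tcp_rot: [-3.141, 0.0, 1.454]
contact_force: [0.3, 0.4, -3.2]
opening: 0.503
grasp_force: 31.6
```

>>> carry_out(
  targets=[
    {"dp":[0,0,0.5],"yaw":0},
    {"dp":[0,0,1],"yaw":0},
    {"dp":[0,0,1.5],"yaw":0},
    {"dp":[0,0,1.5],"yaw":0},
  ],
)

```text
clock: 10.72
eef_pos: [493.6, 43.5, 85.5]
tcp_rot: [3.141, -0.0, 1.454]
contact_force: [-1.8, -0.1, 2.1]
opening: 0.503
grasp_force: 32.1
```

Contact appeared at underside≈74.5 (about +5 N), so the carrier is home. Release and back off.

>>> carry_out(
  targets=[
    {"dp":[0,0,-0.5],"yaw":0},
    {"dp":[0,0,-0.5],"yaw":0},
    {"dp":[0,0,-0.5],"yaw":0},
    {"dp":[0,0,-0.5],"yaw":0},
    {"dp":[0,0,-0.5],"yaw":0},
    {"dp":[0,0,-0.5],"yaw":0},
  ],
  fingers=0.5,
)

```text
clock: 11.48
eef_pos: [493.5, 43.5, 85.8]
tcp_rot: [-3.142, 0.0, 1.454]
contact_force: [0.8, -0.3, -0.6]
opening: 0.752
grasp_force: 0.0
```

>>> carry_out(
  targets=[
    {"dp":[0,0,-5],"yaw":0},
    {"dp":[0,0,-20],"yaw":0},
    {"dp":[0,0,-45],"yaw":0},
    {"dp":[-15,0,-75],"yaw":0},
    {"dp":[-40,0,-95],"yaw":0},
    {"dp":[-55,0,-100],"yaw":0},
    {"dp":[-60,0,-100],"yaw":0},
    {"dp":[-60,0,-100],"yaw":0},
  ],
)

```text
clock: 12.48
eef_pos: [486.1, -16.1, 185.1]
tcp_rot: [-3.14, -0.0, 1.454]
contact_force: [-0.4, 0.4, -0.6]
opening: 0.753
grasp_force: 0.0
```

Run:
```python
from h import *
s=r.sense();print(s['clock'],s['eef_pos'],s['contact_force'])
c=cal('wrist');im=r.grab_frame('wrist');im2=r.grab_frame('side')
np.save('pics/w4.npy',im);np.savez('pics/w4cal.npz',*c)
q=[274,188]
a=cv2.resize(im[20:260,180:380],(500,600),interpolation=cv2.INTER_CUBIC)
b=cv2.resize(im2[q[1]-50:q[1]+50,q[0]-25:q[0]+25],(300,600),interpolation=cv2.INTER_CUBIC)
cv2.imwrite('pics/w4.png',np.hstack([a,b])[:,:,::-1])
hsv=cv2.cvtColor(im,cv2.COLOR_RGB2HSV)
m=((hsv[...,0]>14)&(hsv[...,0]<32)&(hsv[...,1]>80)&(hsv[...,2]>150)).astype(np.uint8)
n,l,st,ce=cv2.connectedComponentsWithStats(m)
i=1+st[1:,4].argmax();p=np.argwhere(l==i)[:,::-1]
for z in(101,111):print(z,ce[i],cv2.minEnclosingCircle(atz(c,p,z)[:,:2].astype(np.float32)))
```

```text
12.475 [486.1148975  -16.10756077 185.12516232] [-0.36957176  0.42030499 -0.5623758 ]
101 [273.26013724 118.64285714] ((494.0100402832031, 43.050148010253906), 21.832151412963867)
111 [273.26013724 118.64285714] ((494.06451416015625, 43.63536834716797), 20.831501007080078)
```

View pics/w4.png

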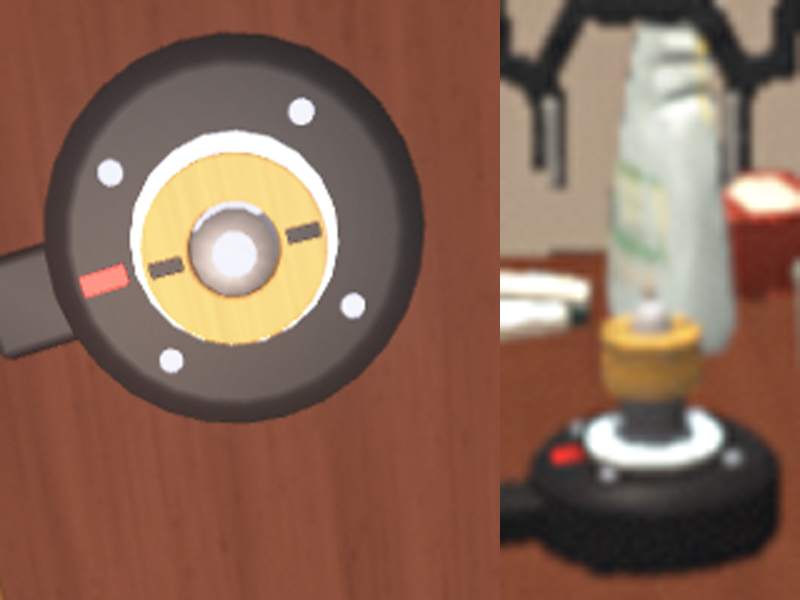

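The carrier sits centred on the spindle with the pilot through its bore. A fitted radius of 21.8 mm at z=101 matches fully home, and the gripper is clear.

```bash
python3 -c "
from rig import r
print(r.sign_off())"
```

```text
the job is handed in; nothing more can be done
None
```

The brass burr carrier is on the spindle, fully home with its tabs in the keyway and released. Contact showed about 5 N on the wrist reading, and the job was handed in at about 12.5 s; no verdict came back.

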